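Swap the worn drive stem of a food processor and hold the new one home

ROBOT

A 6-joint arm with a two-finger parallel gripper is mounted at the origin on the work surface. World frame = base frame: x ahead of the robot, y to its left, z up, the work surface at z = 0. Lengths are in m, angles in rad, forces in N, time in s.
With the tool pointing down it reaches from about 0.25 to 0.775 m from the base axis. Payload 4 kg.
Tool frame: the origin (TCP) lies on the centre line of the jaws, within the pads' length; the fingertips stand 14 mm ahead of it and the grasp point (between the pads) lies 5 mm behind it (robot.tcp_to_tips is the distance from the TCP to the fingertips, in m); z points along the fingers, y is the line along which they close (so a half turn about z gives the same grasp; the last joint's range is limited). The gripper opens to 94 mm and grips with 3 to 60 N. Pads are 16 mm wide; open, the fingers measure 119 mm over their backs; the gripper's body (75 mm by 177 mm) begins 78 mm behind the grasp point.
Start: joints at [1.132, 0.087, 1.371, -0, 1.684, -0.103], TCP at [0.181, 0.519, 0.22] pointing down, gripper open.
Joint ranges: [-3.1, 3.1], [-0.76, 2.03], [0.27, 2.55], [-1.08, 4.22], [0.17, 2.65], [-2.57, 2.57]. Speed limits (rad/s): [2.79, 2.79, 3.14, 3.14, 3.14, 3.14].

INTERFACE

Orientations are given as [roll, pitch, yaw] about the fixed x, y, z axes, in that order (R = Rz(yaw) Ry(pitch) Rx(roll)).
In Python, from bench import robot gives the robot as it stands.
- The arm moves only by the tool carry_out, never from a script. Its argument "increments" is a list of rows, each a list of 3 entries, a list of its own where there are three numbers: the closure in counts, from 0 (fully open) to 255 (shut), then the shift along the tool's x, y, z in mm, then the turn about the tool's z in degrees. In form: [[fingers, [dx, dy, dz], twist], ...]. A call has 1 to 8 rows; each row shifts and turns the commanded pose from where the row before left it, along the tool's axes as they then stand; what a row does not reach is not made up. A row lasts 1/10 s, in which the tool goes at most 50 mm and 8.59 degrees, less where a joint would pass 70% of its speed; a pose out of reach is approached as far as the arm can. A call with a gripper value outside its range is refused whole. The fingers move at their own pace and stop on an object; the grip force is fixed at half the most. Time passes only in rows, so rows that do not move let the fingers close. It gives the time, the measured TCP pose, the force, the opening and the grip force at its end, in the units of the state.
- robot.get_obs(): the state, without advancing time (a new reading comes with each control period).
- robot.snapshot(name): name is "scene" or "top"; returns the picture (384x512x3 uint8, blue, green, red); there is no depth.
- robot.get_calibration(name): a dict with "vfov" (degrees; the focal length in pixels is half the picture's height over the tangent of half this angle, whatever the lens; pixels are square), "cx", "cy" (the principal point, pixels), "T" (4x4, takes a point from camera to world coordinates). Camera axes: x right, y down, z forward; pixel columns grow to the right and rows downward; lengths in m; the calibration is good to about 2 mm. A picture is of the moment at which its call begins. get_calibration takes no time and is no camera call.
- robot.close_job(): hands the job in; it is judged then, once.
The state is a dict: "time": time; "joint_positions": joint angles; "qvel": joint speeds; "joint_torque": joint torques, N m; "tool_pos": TCP position; "ee_rot": TCP orientation; "wrist_force": force on the tool from outside, world axes, zero at the start; "wrist_torque": the same for the moment, N m; "width": finger opening in m; "finger_force": force on a finger pad.
Only numpy, scipy, OpenCV 4.12 (cv2) and the standard library are available. Lean on these libraries where they do the work, as an engineer would, in place of code of your own. Each camera call takes 0.05 s, during which the arm holds its last target. There are 200 camera calls.

TASK

The drive stem standing in the food processor's hub is worn out (its key has sheared off): pull it out and drop it in the wire basket. Then take the new keyed stem from the wooden rack (the one with the flat bar grip and a lug on its collar, not the round-knobbed tool), push it into the hub, turning it until its key slips into the slot, and keep pushing against the spring until its collar sits fully down on the hub. Finish while still gripping it and holding it pressed down there, and leave the round-knobbed tool, the mug and the low can standing where they are.

Things in the scene. Friction and masses are not known exactly. Their poses are not given: they have to be found in the camera images.
- hub_mouth (a point): Centre of the hub's top rim, 130 mm above the counter. The hub is an upright steel tube, outside about 38 mm, bore 22.4 mm, on the white motor base (170 x 160 mm, top 82 mm high). A slot 8.5 mm wide runs down through its wall; x points from the hub's axis to the slot (roughly away from the robot), z up. Hub and base are fixed.
- plunger (a joint): Spring plunger in the bore of the hub: 0 = up (its top 35 mm below the rim), grows as it is pressed down, at most 0.013 m. The spring takes 3 N to start and 7 N at 0.010 m, where a seated stem's collar touches the rim; it pushes a released stem back up.
- worn_grip (a point): Grip centre of the worn stem (120 g), upright in the hub on the plunger at the start. Shaped as the new stem but without key. The point is 31 mm above the collar's underside, which stands 10 mm above the rim; the stem must rise 40 mm to be clear. x along the bar grip towards the collar's lug, y across the bar, z up.
- new_grip (a point): Grip centre of the new stem (140 g), hanging upright by its collar in a hole of the rack. Grey bar grip 44 mm long (x), 14 mm thick (y), from 5 to 46 mm above the collar's underside; the collar is 44 mm wide, 5 mm thick, with a lug 10 mm wide out to x = +32 mm. The point is 31 mm above the collar's underside; x along the bar towards lug and key, z up.
- new_collar (a point): Centre of the underside of the new stem's collar, axes as new_grip; at the hub's mouth when seated. Below it a shaft 20 mm wide, 45 mm long, tip tapered to 14 mm. A key 6 mm wide stands out to 16 mm from the axis on the +x side, under the lug, 5 to 30 mm below the collar: the first 15 mm enter at any angle, then the key lands on the rim unless over the slot.
- basket_in (a point): Centre of the floor of the wire basket, 200 mm (x) x 150 mm (y) outside, rim 75 mm above the counter, floor 4 mm above it; fixed. The basket stands on one side of the motor base, the rack on the other.
- dough_tool: Another attachment with a round knob (34 mm) on a 44 mm collar, hanging in the rack's other hole, 90 mm from the new stem; origin at its collar's underside, knob top 42 mm above. The rack is a wooden stand 180 x 85 mm, its top 60 mm high, holes 36 mm. Leave it.
- mug: White mug, 72 mm wide, 75 mm high, origin at its foot. Leave it.
- tin: Low steel can, 66 mm wide, 55 mm high, origin at its foot. Leave it.
There are look-alikes about, which are no part of the job. Leave any orange or pink look-alike of the part that bears worn_grip alone. Leave any blue look-alike of the part that bears new_grip alone.

How it is judged:
By the outcome, as a careful person would: the job done as asked, in the order asked, and still so for the second after the job is handed in, while the arm keeps its last pose, push and grip.
It also fails if it takes over 64 s, if anything falls off the work surface, if the arm or the gripper's body presses on something with over 40 N, if the wrist force passes 120 N, or if a joint passes its speed limit or range.

## Working session

There is one attempt and no reset: what is moved stays moved. The work goes in short steps, Python scripts to look and compute and a tool call to move; the robot and the scene stay as the last step left them, time stands still between calls to the robot, and variables do not carry over. Pictures are saved under pics/ and viewed, at most 10 in all, crops included, and the job is handed in when it is done.

Besides the shell and the picture viewer there is one more tool, called after "Call:" as name([rows], argument=value, ...), one row to a line, values as JSON. carry_out: Moves the arm, as the interface text tells. Its arguments: {"type":"object","properties":{"increments":{"type":"array","items":{"type":"array"}}},"required":["increments"]}

```bash
mkdir -p pics
cat > h.py <<'E'
from bench import robot
import numpy as np, cv2
def K(n):
    c=robot.get_calibration(n); f=192/np.tan(np.radians(c["vfov"])/2); return f,c["cx"],c["cy"],np.array(c["T"])
def cast(n,u,v,z):
    f,cx,cy,T=K(n); d=T[:3,:3]@np.array([(u-cx)/f,(v-cy)/f,1]); o=T[:3,3]; return o+d*(z-o[2])/d[2]
def proj(n,p):
    f,cx,cy,T=K(n); q=T[:3,:3].T@(np.array(p)-T[:3,3]); return np.array([f*q[0]/q[2]+cx,f*q[1]/q[2]+cy])
E
python3 - <<'E'
from h import *
for n in("scene","top"):
    im=robot.snapshot(n); cv2.imwrite(f"pics/{n}0.png",im); print(robot.get_calibration(n))
a=[cv2.imread(f"pics/{n}0.png") for n in("scene","top")]
for n,i in zip("st",a): cv2.imwrite(f"pics/{n}0b.png",cv2.resize(i,(800,600),interpolation=cv2.INTER_CUBIC))
print(robot.get_obs())
E
```

```text
{'vfov': 45.434732330611936, 'cx': 250.6408806629631, 'cy': 197.26164304271384, 'T': array([[-0.80895308,  0.49537673, -0.31653878,  0.85159475],
       [ 0.58779934,  0.67305075, -0.44888153,  0.42773601],
       [-0.0093188 , -0.54918538, -0.8356486 ,  1.01166589],
       [ 0.        ,  0.        ,  0.        ,  1.        ]])}
{'vfov': 54.090354663402586, 'cx': 254.04784331243778, 'cy': 193.70836011389576, 'T': array([[-0.02772865, -0.98439098,  0.17379734,  0.35546614],
       [-0.99915668,  0.03256091,  0.02501417, -0.0552395 ],
       [-0.03028272, -0.17295716, -0.9844637 ,  1.07026317],
       [ 0.        ,  0.        ,  0.        ,  1.        ]])}
{'time': 0.1, 'joint_positions': array([ 1.13190935e+00,  8.78778629e-02,  1.37205817e+00, -9.45888099e-06,
        1.68358536e+00, -1.03100978e-01]), 'qvel': array([-0.00077353, -0.001358  , -0.00417586, -0.00273097,  0.00041856,
        0.0007316 ]), 'joint_torque': array([ 2.45324598e-03, -3.41253304e+01, -3.03300405e+01,  7.20189884e-02,
        3.05258331e-02, -1.04988978e-04]), 'tool_pos': array([0.18104771, 0.51887285, 0.21844576]), 'ee_rot': array([-3.13967320e+00, -1.89151079e-04,  2.80580541e+00]), 'wrist_force': array([ 0.59169096,  0.13068314, -1.09789087]), 'wrist_torque': array([-0.00127304,  0.04759866, -0.01381782]), 'finger_force': 0.0, 'width': 0.0934175526353758}
```

View pics/s0b.png

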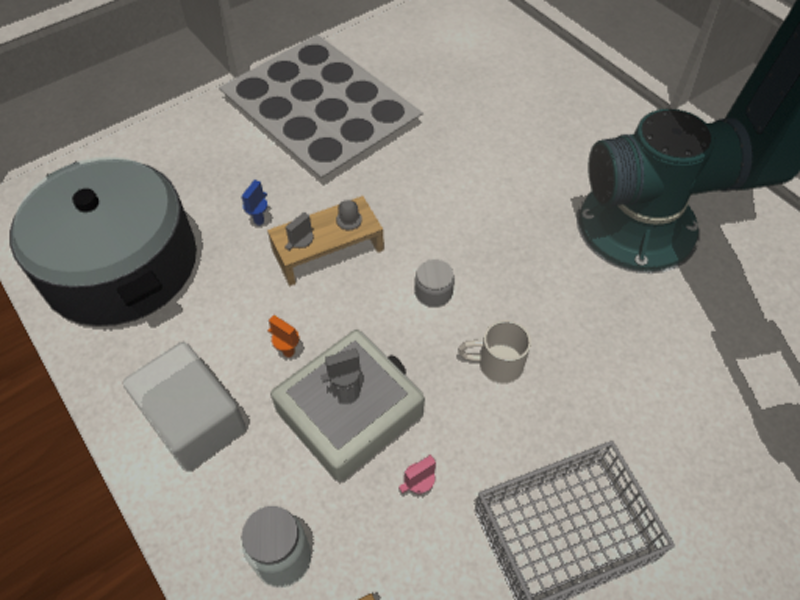

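View pics/t0b.png

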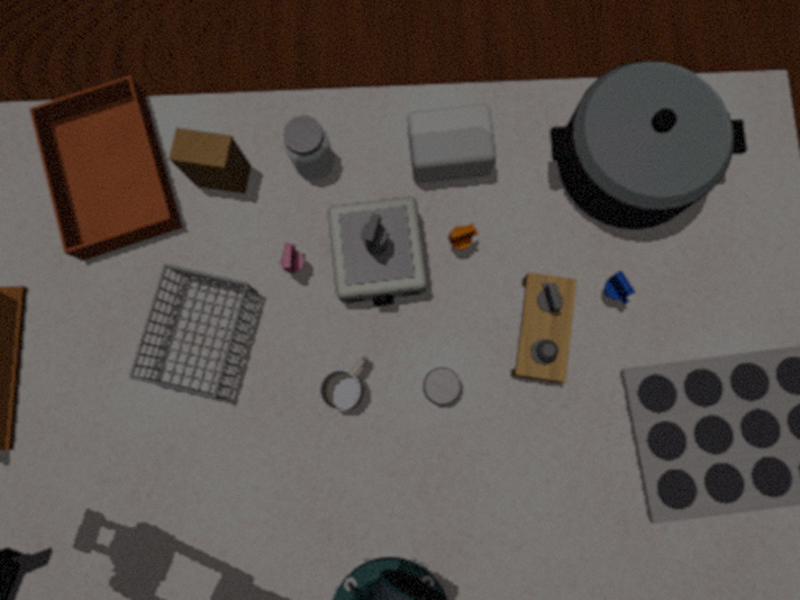

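In 800x600 pixels (scene / top), these are the candidates:
- Worn stem: grey, in the hub, (343,365) / (374,230).
- New stem: grey bar, in the rack, (298,232) / (552,297).
- Round-knobbed tool: (348,214) / (545,350).
- Look-alikes: orange (284,335), pink (420,478), blue (256,200).

I choose the grey one in the hub and the grey bar in the rack, and will check both in one close crop.

Run:
```python
from h import *
s=cv2.imread("pics/scene0.png");t=cv2.imread("pics/top0.png")
# crops 64x48 -> 400x300
def c(i,u,v): return cv2.resize(i[v-24:v+24,u-32:u+32],(400,300),interpolation=cv2.INTER_CUBIC)
im=np.vstack([np.hstack([c(s,220,238),c(t,240,152)]),np.hstack([c(s,200,146),c(t,352,200)])])
im=cv2.convertScaleAbs(im,alpha=1.5,beta=10)
cv2.imwrite("pics/crop1.png",im)
```

```text
(no output)
```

View pics/crop1.png

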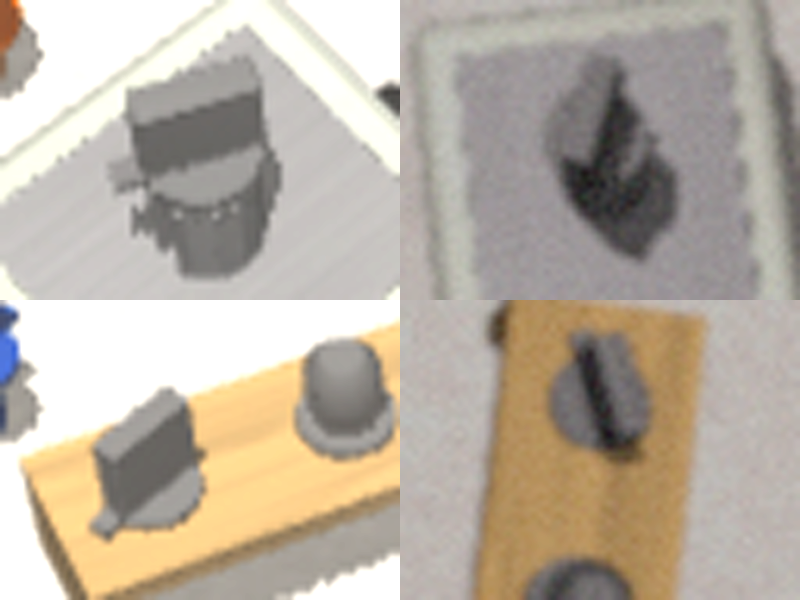

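Top row: the worn stem's bar in the hub, with its lug to the left in the scene view. Bottom row: the new grey bar stem, lug at (105,525), next to the round knob at (345,390). The choice holds. Next, rays onto the bar-top planes.

Run:
```python
from h import *
def q(n,pts,o,z): return np.array([cast(n,o[0]+x/6.25-.5,o[1]+y/6.25-.5,z) for x,y in pts])
def rep(l,P): print(l,P.round(4).tolist(),"mean",P.mean(0).round(4))
W=q("scene",[(128,95),(245,57),(262,88),(135,122)],(188,214),.186); rep("worn",W)
print(np.linalg.norm(W[1]-W[0]),np.linalg.norm(W[2]-W[1]))
N=q("scene",[(97,155),(165,90),(188,104),(108,170)],(168,122),.106); rep("new",N)
print(np.linalg.norm(N[1]-N[0]),np.linalg.norm(N[2]-N[1]))
print("lug w",q("scene",[(125,178)],(188,214),.145)," lug n",q("scene",[(105,224)],(168,122),.065))
print("hub bottom-ish", q("scene",[(210,275)],(188,214),.082))
for l,p in(("wt",W.mean(0)),("nt",N.mean(0))): print(l,(proj("top",p)-( (208,128) if l=="wt" else (320,176)))*6.25)
# basket top rim corners in top view (800px)
s=.64
for u,v in[(166,265),(265,296),(237,402),(133,378)]: print("bk",cast("top",u*s,v*s,.075))
print("mug",cast("top",343*s,385*s,.075),"tin",cast("top",442*s,384*s,.055),"knob",cast("top",545*s,348*s,.1),"pink",cast("top",292*s,258*s,.03),"orange",cast("top",462*s,237*s,.03),"blue",cast("top",618*s,288*s,.03))
for u,v in [(330,205),(413,198),(425,290),(342,300)]: print("base",cast("top",u*s,v*s,.082))
```

```text
worn [[0.6554, -0.0052, 0.186], [0.6161, 0.0058, 0.186], [0.6182, 0.0189, 0.186], [0.6591, 0.0047, 0.186]] mean [0.6372 0.006  0.186 ]
0.04081917435836384 0.013277211026017663
new [[0.5561, -0.2871, 0.106], [0.5151, -0.3002, 0.106], [0.5115, -0.2881, 0.106], [0.5566, -0.2777, 0.106]] mean [ 0.5348 -0.2883  0.106 ]
0.04299127298766273 0.012646344588515981
lug w [[ 6.64143547e-01 -1.18887241e-04  1.45000000e-01]]  lug n [[ 0.55954121 -0.28543146  0.065     ]]
hub bottom-ish [[0.6472937  0.01952714 0.082     ]]
wt [179.94049643  98.3530209 ]
nt [207.77989813  68.7833375 ]
bk [0.61197173 0.37497547 0.075     ]
bk [0.55049532 0.1987509  0.075     ]
bk [0.37026384 0.24417376 0.075     ]
bk [0.41566171 0.42381447 0.075     ]
mug [0.39348455 0.0647825  0.075     ] tin [ 0.3910543  -0.10252899  0.055     ] knob [ 0.44316199 -0.27159961  0.1       ] pink [0.62856465 0.16121681 0.03      ] orange [ 0.6570066  -0.15108152  0.03      ] blue [ 0.55264208 -0.42416937  0.03      ]
base [0.70890881 0.08324115 0.082     ]
base [ 0.71617394 -0.06360099  0.082     ]
base [ 0.55036271 -0.07876583  0.082     ]
base [0.53769554 0.06395209 0.082     ]
```

Measured points are consistent: bar sizes come out at 41x13 and 43x12.6 mm, and the knob is 93 mm from the new stem. Moving towards the worn stem.

Call:
carry_out([
  [0,[-37,-21,-4],0],
  [0,[-37,-21,-4],0],
  [0,[-37,-21,-4],0],
  [0,[-37,-21,-4],0],
  [0,[-37,-21,-4],0],
  [0,[-37,-21,-4],0],
  [0,[-37,-21,-4],0],
  [0,[-37,-21,-4],0],
])

```text
time: 0.9
tool_pos: [0.406, 0.2616, 0.2512]
ee_rot: [-3.141, -0.0, 2.806]
wrist_force: [-0.3, 1.1, -0.3]
width: 0.0937
finger_force: 0.0
```

Call:
carry_out([
  [0,[-37,-21,0],0],
  [0,[-37,-21,0],0],
  [0,[-37,-21,0],0],
  [0,[-37,-21,0],0],
  [0,[-37,-21,0],0],
  [0,[-37,-21,0],0],
  [0,[-37,-21,0],0],
  [0,[0,0,0],-3],
])

```text
time: 1.7
tool_pos: [0.6035, 0.0346, 0.2488]
ee_rot: [-3.139, -0.002, 2.854]
wrist_force: [-0.2, 0.3, -0.6]
width: 0.0941
finger_force: 0.0
```

```bash
cat >> h.py <<'E'
def to(p,yaw=None):
    o=robot.get_obs(); ps=o["ee_rot"][2]; d=(np.array(p)-o["tool_pos"])*1000
    x=[np.cos(ps),np.sin(ps),0];y=[np.sin(ps),-np.cos(ps),0]
    print("t%.2f pos %s yaw %.1f F %s w %.4f"%(o["time"],o["tool_pos"].round(4),np.degrees(ps),o["wrist_force"].round(1),o["width"]))
    print("delta tool mm",np.round([d@x,d@y,-d[2]],1),"" if yaw is None else "twist %.1f"%((np.degrees(ps)-yaw+180)%360-180))
E
python3 -c "
from h import *
to([.637,.006,.21],164)"
```

```text
t1.70 pos [0.6035 0.0346 0.2488] yaw 163.5 F [-0.2  0.3 -0.6] w 0.0941
delta tool mm [-40.3 -17.9  38.8] twist -0.5
```

Call:
carry_out([
  [0,[-20,-9,0],0],
  [0,[-20,-9,0],0],
  [0,[0,0,20],0],
  [0,[0,0,20],0],
  [0,[0,0,20],0],
  [0,[0,0,14],0],
  [0,[0,0,8],0],
  [0,[0,0,0],0],
])

```text
time: 2.5
tool_pos: [0.6341, 0.0107, 0.1678]
ee_rot: [-3.141, -0.003, 2.858]
wrist_force: [1.3, -0.7, -0.4]
width: 0.0939
finger_force: 0.0
```

Run:
```python
from h import *
to([.637,.006,.166],164)
s=robot.snapshot("scene");t=robot.snapshot("top")
def c(i,u,v): return cv2.resize(i[v-36:v+36,u-48:u+48],(400,300),interpolation=cv2.INTER_CUBIC)
cv2.imwrite("pics/crop2.png",np.hstack([c(s,220,230),c(t,240,152)]))
```

```text
t2.50 pos [0.6341 0.0107 0.1678] yaw 163.8 F [ 1.3 -0.7 -0.4] w 0.0939
delta tool mm [-4.1 -3.7  1.8] twist -0.2
```

View pics/crop2.png

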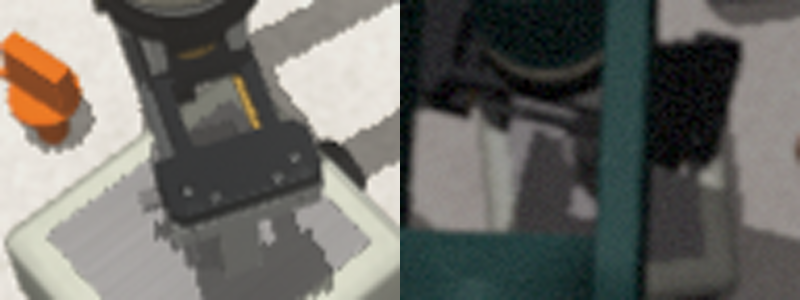

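The gripper straddles the bar, with the near finger at (240,170) in front of it and the lug showing at (155,200). Correcting by 4 mm and closing.

Call:
carry_out([
  [0,[-4,-4,2],0],
  [255,[0,0,0],0],
  [255,[0,0,0],0],
  [255,[0,0,0],0],
  [255,[0,0,0],0],
  [255,[0,0,0],0],
  [255,[0,0,0],0],
  [255,[0,0,0],0],
])

```text
time: 3.4
tool_pos: [0.6375, 0.0056, 0.1675]
ee_rot: [3.141, 0.0, 2.858]
wrist_force: [-0.0, -0.7, -0.0]
width: 0.0412
finger_force: 0.0
```

Call:
carry_out([
  [255,[0,0,0],0],
  [255,[0,0,0],0],
  [255,[0,0,0],0],
  [255,[0,0,0],0],
  [255,[0,0,0],0],
  [255,[0,0,0],0],
  [255,[0,0,0],0],
  [255,[0,0,0],0],
])

```text
time: 4.2
tool_pos: [0.6375, 0.0056, 0.1674]
ee_rot: [3.142, -0.0, 2.858]
wrist_force: [-0.3, -0.0, -0.4]
width: 0.0138
finger_force: 30.0
```

Call:
carry_out([
  [255,[0,0,-5],0],
  [255,[0,0,-10],0],
  [255,[0,0,-10],0],
  [255,[0,0,-15],0],
  [255,[0,0,-20],0],
  [255,[0,0,-20],0],
  [255,[0,0,-20],0],
  [255,[0,0,-10],0],
])

```text
time: 5.0
tool_pos: [0.6383, 0.0055, 0.2815]
ee_rot: [3.14, 0.005, 2.858]
wrist_force: [0.5, -0.1, -1.4]
width: 0.0136
finger_force: 30.0
```

Run:
```python
from h import *
to([.49,.31,.277])
```

```text
t5.00 pos [0.6383 0.0055 0.2815] yaw 163.8 F [ 0.5 -0.1 -1.4] w 0.0136
delta tool mm [227.5 250.9   4.5]
```

Call:
carry_out([
  [255,[28,31,0],0],
  [255,[28,31,0],0],
  [255,[28,31,0],0],
  [255,[28,31,0],0],
  [255,[28,31,0],0],
  [255,[28,31,0],0],
  [255,[28,31,0],0],
  [255,[28,31,0],0],
])

```text
time: 5.8
tool_pos: [0.4908, 0.3077, 0.2781]
ee_rot: [3.141, 0.0, 2.858]
wrist_force: [0.3, 0.9, -0.5]
width: 0.0137
finger_force: 30.0
```

Run:
```python
from h import *
to([.487,.31,.09])
s=robot.snapshot("scene")
cv2.imwrite("pics/s3.png",cv2.resize(s,(800,600)))
for k in [(.637,.006,.13)]: print(proj("scene",k),proj("top",k))
u,v=proj("scene",(.637,.006,.125)).astype(int)
cv2.imwrite("pics/hub.png",cv2.convertScaleAbs(cv2.resize(s[v-24:v+24,u-32:u+32],(800,600),interpolation=cv2.INTER_CUBIC),alpha=1.3)); print("org",u-32,v-24)
```

```text
t5.80 pos [0.4908 0.3077 0.2781] yaw 163.8 F [ 0.3  0.9 -0.5] w 0.0137
delta tool mm [  4.3   1.1 188.1] 
[220.15226724 240.6501381 ] [238.43563682 150.35549627]
org 188 217
```

View pics/s3.png

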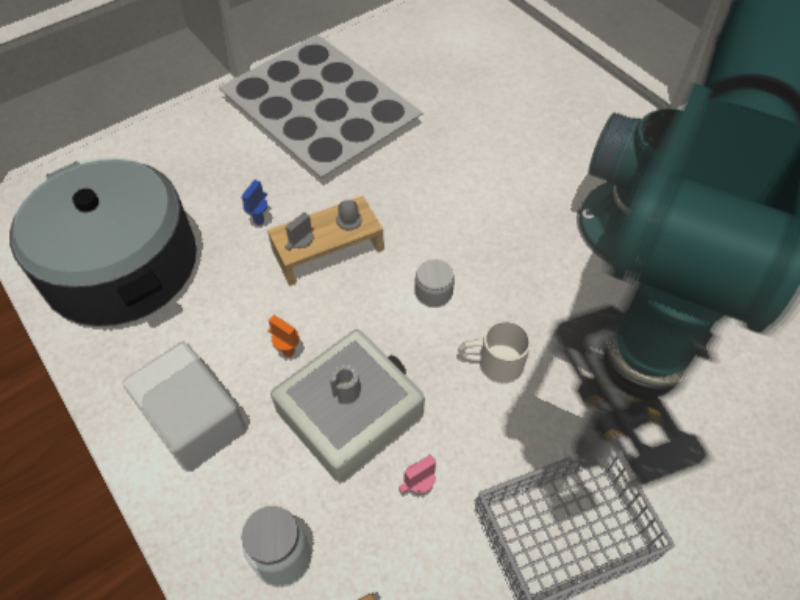

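View pics/hub.png

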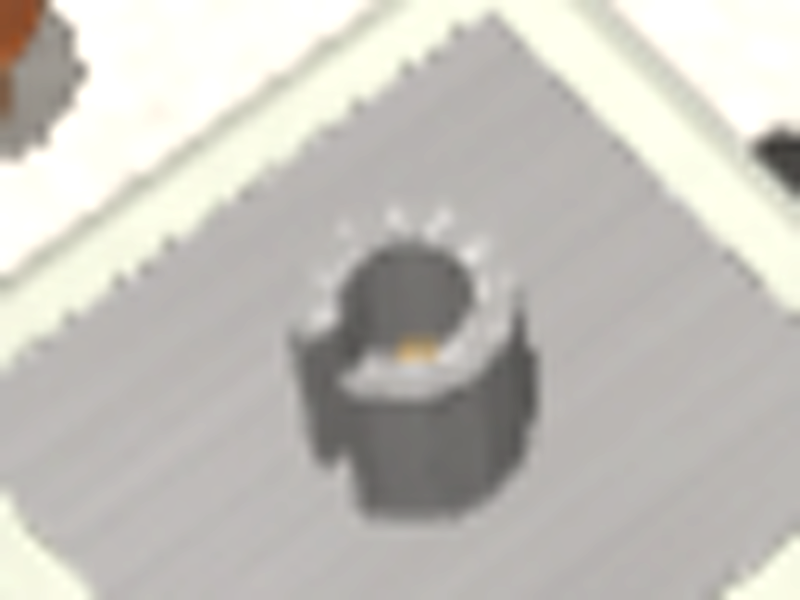

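The hub is empty and the bar is held above the basket. In the 12.5x crop the rim centre is at about (408,304) and the slot gap at about (320,357).

Run:
```python
from h import *
g=lambda x,y: cast("scene",188+x/12.5-.5,217+y/12.5-.5,.13)
c=g(408,304); print("c",c)
print("diam",np.linalg.norm(g(292,320)-g(525,300)),g(408,205)-c,g(408,400)-c)
# ring pts
for p in [(335,328),(343,378),(318,357),(328,352),(305,330),(338,388)]:
    d=g(*p)-c; print(p,d.round(4)[:2],np.hypot(*d[:2]).round(4),np.degrees(np.arctan2(d[1],d[0])).round(1))
# bore centre
print("bore",g(407,305), np.linalg.norm(g(340,300)-g(475,300)))
```

```text
c [0.63725299 0.00632869 0.13      ]
diam 0.04042352805266214 [-0.01090987 -0.01622966  0.        ] [1.03587894e-02 1.54098632e-02 1.11022302e-16]
(335, 328) [ 0.0128 -0.0036] 0.0133 -15.7
(343, 378) [0.017  0.0053] 0.0178 17.3
(318, 357) [ 0.0183 -0.0006] 0.0183 -2.0
(328, 352) [ 0.0163 -0.0004] 0.0163 -1.5
(305, 330) [ 0.0172 -0.0063] 0.0183 -20.2
(338, 388) [0.0188 0.0064] 0.0198 18.8
bore [0.63750183 0.0063882  0.13      ] 0.023431081023106502
```

Call:
carry_out([
  [255,[4,1,25],0],
  [255,[0,0,40],0],
  [255,[0,0,40],0],
  [255,[0,0,35],0],
  [255,[0,0,25],0],
  [255,[0,0,14],0],
  [0,[0,0,0],0],
  [0,[0,0,0],0],
])

```text
time: 6.65
tool_pos: [0.4893, 0.3088, 0.1003]
ee_rot: [3.14, 0.002, 2.858]
wrist_force: [-0.5, -0.4, -0.5]
width: 0.0261
finger_force: 0.0
```

Call:
carry_out([
  [0,[0,0,0],0],
  [0,[0,0,0],0],
  [0,[0,0,-5],0],
  [0,[0,0,-35],0],
  [0,[0,0,-40],8.5],
  [0,[0,0,-40],8.5],
  [0,[0,0,-40],8.5],
  [0,[0,0,0],8.5],
])

```text
time: 7.45
tool_pos: [0.4906, 0.3097, 0.2678]
ee_rot: [3.127, 0.003, 2.259]
wrist_force: [-0.4, 0.3, 1.3]
width: 0.0907
finger_force: 0.0
```

Call:
carry_out([
  [0,[0,0,0],8.5],
  [0,[0,0,0],8.5],
  [0,[0,0,0],8.5],
  [0,[0,0,0],8.5],
  [0,[0,0,0],8.5],
  [0,[0,0,0],8.5],
  [0,[0,0,0],8.5],
  [0,[0,0,0],8.5],
])

```text
time: 8.25
tool_pos: [0.4883, 0.3085, 0.2596]
ee_rot: [3.141, -0.001, 1.072]
wrist_force: [0.6, -0.8, -0.1]
width: 0.0941
finger_force: 0.0
```

Call:
carry_out([
  [0,[0,0,0],8.5],
  [0,[0,0,0],8.5],
  [0,[0,0,0],8.5],
  [0,[0,0,0],8.5],
  [0,[0,0,0],8.5],
  [0,[0,0,0],5],
  [0,[0,0,0],0],
])

```text
time: 8.95
tool_pos: [0.4884, 0.3084, 0.2595]
ee_rot: [-3.141, -0.001, 0.249]
wrist_force: [-1.0, 0.3, -0.7]
width: 0.0939
finger_force: 0.0
```

Run:
```python
from h import *
to([.535,-.288,.25],14)
s=robot.snapshot("scene")
cv2.imwrite("pics/sb.png",cv2.resize(s[270:384,290:442],(800,600)))
```

```text
t8.95 pos [0.4884 0.3084 0.2595] yaw 14.3 F [-1.   0.3 -0.7] w 0.0939
delta tool mm [-101.9  589.5    9.5] twist 0.3
```

View pics/sb.png

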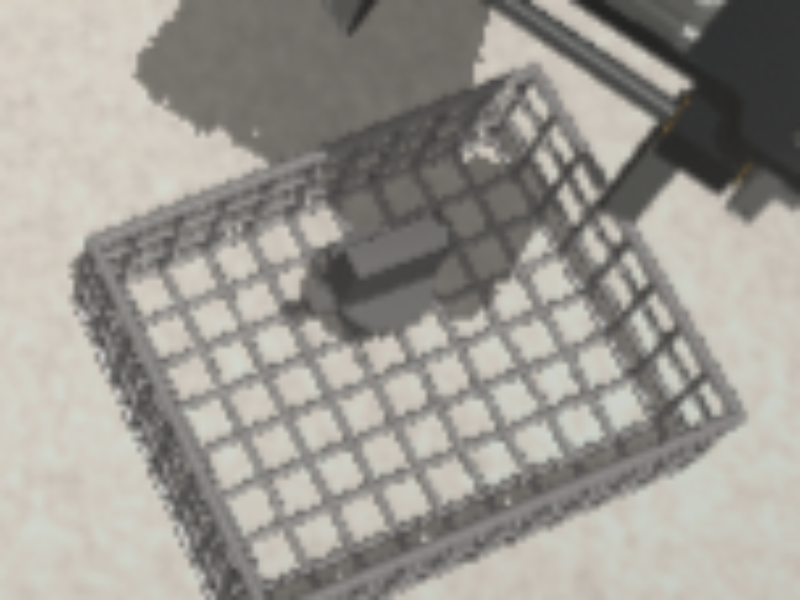

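The worn stem lies inside the basket, at about (380,270) in the crop. On to the new stem.

Call:
carry_out([
  [0,[-7,42,0],0],
  [0,[-7,42,0],0],
  [0,[-7,42,0],0],
  [0,[-7,42,0],0],
  [0,[-7,42,0],0],
  [0,[-7,42,0],0],
  [0,[-7,42,0],0],
  [0,[-7,42,0],0],
])

```text
time: 9.8
tool_pos: [0.5167, -0.0327, 0.2592]
ee_rot: [3.141, -0.001, 0.251]
wrist_force: [0.4, -0.3, -0.8]
width: 0.0936
finger_force: 0.0
```

Call:
carry_out([
  [0,[-7,42,0],0],
  [0,[-7,42,0],0],
  [0,[-7,42,0],0],
  [0,[-7,42,0],0],
  [0,[-7,42,0],0],
  [0,[-7,42,0],0],
  [0,[0,0,0],0],
  [0,[0,0,0],0],
])

```text
time: 10.6
tool_pos: [0.5379, -0.2862, 0.2582]
ee_rot: [-3.14, 0.0, 0.248]
wrist_force: [0.2, 0.5, 0.2]
width: 0.0937
finger_force: 0.0
```

Run:
```python
from h import *
to([.535,-.288,.086],14)
s=robot.snapshot("scene"); t=robot.snapshot("top")
def c(i,u,v): return cv2.resize(i[v-30:v+30,u-40:u+40],(400,300),interpolation=cv2.INTER_CUBIC)
cv2.imwrite("pics/n1.png",cv2.convertScaleAbs(np.hstack([c(s,195,146),c(t,352,196)]),alpha=1.3));
```

```text
t10.60 pos [ 0.5379 -0.2862  0.2582] yaw 14.2 F [0.2 0.5 0.2] w 0.0937
delta tool mm [ -3.3   1.  172.2] twist 0.2
```

View pics/n1.png

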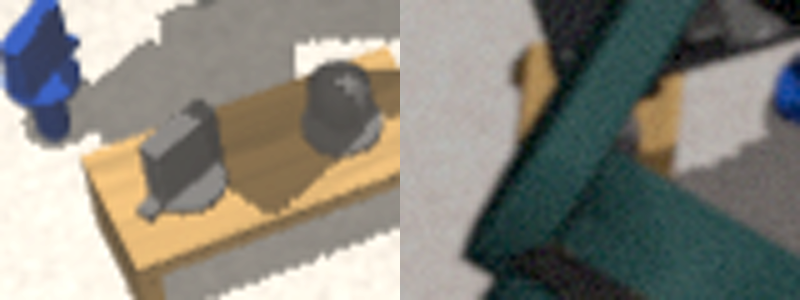

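The bar still stands at (180,150) left of the knob at (345,110), with nothing in the way. Descending.

Call:
carry_out([
  [0,[-3,1,20],0],
  [0,[0,0,35],0],
  [0,[0,0,35],0],
  [0,[0,0,35],0],
  [0,[0,0,25],0],
  [0,[0,0,15],0],
  [0,[0,0,7],0],
  [0,[0,0,0],0],
])

```text
time: 11.5
tool_pos: [0.5356, -0.2866, 0.0865]
ee_rot: [-3.141, 0.0, 0.25]
wrist_force: [0.6, 1.0, 0.1]
width: 0.094
finger_force: 0.0
```

Call:
carry_out([
  [255,[0,0,0],0],
  [255,[0,0,0],0],
  [255,[0,0,0],0],
  [255,[0,0,0],0],
  [255,[0,0,0],0],
  [255,[0,0,0],0],
  [255,[0,0,0],0],
  [255,[0,0,0],0],
])

```text
time: 12.3
tool_pos: [0.5354, -0.2873, 0.0864]
ee_rot: [-3.141, 0.0, 0.249]
wrist_force: [-0.3, 0.3, 0.1]
width: 0.0335
finger_force: 0.0
```

Call:
carry_out([
  [255,[0,0,0],0],
  [255,[0,0,0],0],
  [255,[0,0,0],0],
  [255,[0,0,0],0],
  [255,[0,0,0],0],
  [255,[0,0,0],0],
  [255,[0,0,0],0],
  [255,[0,0,0],0],
])

```text
time: 13.1
tool_pos: [0.5355, -0.2874, 0.0865]
ee_rot: [3.142, -0.0, 0.249]
wrist_force: [0.4, -0.8, 0.4]
width: 0.0135
finger_force: 30.0
```

Call:
carry_out([
  [255,[0,0,-5],0],
  [255,[0,0,-15],0],
  [255,[0,0,-25],0],
  [255,[0,0,-30],0],
  [255,[0,0,-35],0],
  [255,[0,0,-30],0],
  [255,[0,0,-25],0],
  [255,[0,0,0],0],
])

```text
time: 13.9
tool_pos: [0.5371, -0.2882, 0.2579]
ee_rot: [3.134, -0.007, 0.249]
wrist_force: [-0.3, -0.5, -0.7]
width: 0.014
finger_force: 30.0
```

Run:
```python
from h import *
to([.637,.006,.25],-1)
```

```text
t13.90 pos [ 0.5371 -0.2882  0.2579] yaw 14.3 F [-0.3 -0.5 -0.7] w 0.0140
delta tool mm [ 169.4 -260.5    7.9] twist 15.3
```

Call:
carry_out([
  [255,[21,-33,0],0],
  [255,[21,-33,0],0],
  [255,[21,-33,0],0],
  [255,[21,-33,0],0],
  [255,[21,-33,0],0],
  [255,[21,-33,0],0],
  [255,[21,-33,0],0],
  [255,[21,-30,0],0],
])

```text
time: 14.7
tool_pos: [0.6336, 0.009, 0.2499]
ee_rot: [-3.14, 0.002, 0.249]
wrist_force: [0.2, -0.1, -0.6]
width: 0.0136
finger_force: 30.0
```

Call:
carry_out([
  [255,[0,0,0],7.5],
  [255,[0,0,0],7.5],
  [255,[0,0,0],0],
  [255,[0,0,0],0],
])

```text
time: 15.1
tool_pos: [0.6336, 0.007, 0.2504]
ee_rot: [-3.141, 0.002, -0.01]
wrist_force: [-0.2, -1.0, -0.8]
width: 0.0135
finger_force: 30.0
```

Run:
```python
from h import *
to([.637,.006,.25],-1)
s=robot.snapshot("scene"); p=robot.get_obs()["tool_pos"]
z=p[2]-.0265
u,v=proj("scene",(p[0],p[1],z)).astype(int); print(u-40,v-30,"z collar",z)
cv2.imwrite("pics/n2.png",cv2.convertScaleAbs(cv2.resize(s[v-30:v+30,u-40:u+40],(800,600),interpolation=cv2.INTER_CUBIC),alpha=1.4))
print("expected collar centre px",(proj("scene",(p[0],p[1],z))-(u-40,v-30)+.5)*10)
```

```text
t15.10 pos [0.6336 0.007  0.2504] yaw -0.6 F [-0.2 -1.  -0.8] w 0.0135
delta tool mm [3.4 1.  0.4] twist 0.4
178 187 z collar 0.224170993261929
expected collar centre px [412.23081554 314.05969674]
```

View pics/n2.png

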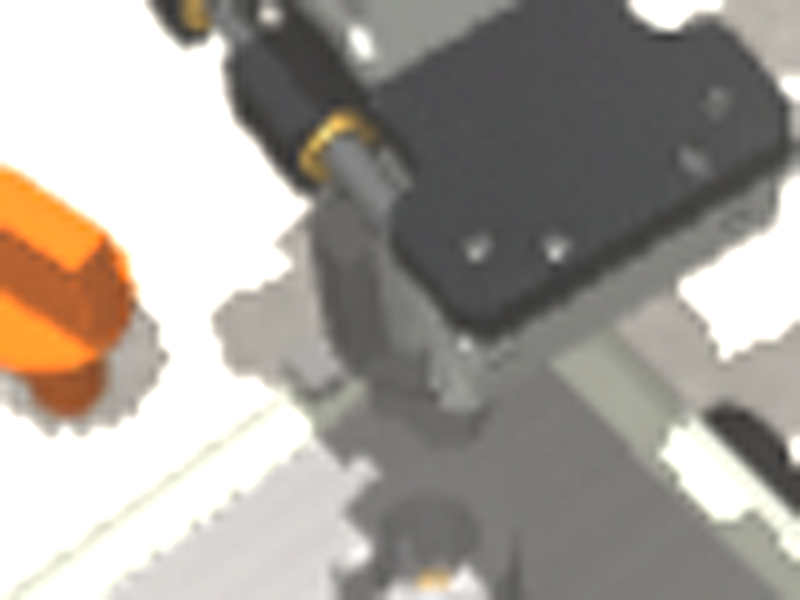

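The collar shows below the fingers, with its lower edge at about (440,440) and the lug tip at about (310,380). Comparing these with where they should be for a centred grip.

Run:
```python
from h import *
p=robot.get_obs()["tool_pos"]
def P(dx,dy,z): return ((proj("scene",(p[0]+dx,p[1]+dy,z))-(178,187)+.5)*10).round(0)
z0=.2239
for l,a in dict(lug1=(.032,.005),lug2=(.032,-.005),bar_end=(.022,.007),be2=(.022,-.007)).items(): print(l,P(*a,z0),P(*a,z0+.005),P(*a,z0+.046))
for a in range(0,360,45): print(a,P(.022*np.cos(np.radians(a)),.022*np.sin(np.radians(a)),z0))
print("d/dx 1mm",P(.01,0,z0)-P(0,0,z0),"dz",P(0,0,z0+.01)-P(0,0,z0))
```

```text
lug1 [292. 415.] [289. 403.] [270. 295.]
lug2 [264. 380.] [262. 367.] [241. 258.]
bar_end [340. 396.] [337. 383.] [320. 275.]
be2 [301. 347.] [299. 334.] [280. 225.]
0 [320. 371.]
45 [391. 410.]
90 [474. 392.]
135 [521. 329.]
180 [503. 259.]
225 [433. 222.]
270 [352. 239.]
315 [305. 300.]
d/dx 1mm [-41.  25.] dz [ -3. -26.]
```

Run:
```python
from h import *
s=robot.snapshot("scene"); p=robot.get_obs()["tool_pos"]
c=s[200:236,196:244]
im=cv2.resize(c,(400,300),interpolation=cv2.INTER_NEAREST); im=np.clip((im/255.)**.6*255,0,255).astype(np.uint8)
k=400/48; im=cv2.resize(im,(800,600),interpolation=cv2.INTER_NEAREST);k*=2
def d(dx,dy,z,col):
    q=(proj("scene",(p[0]+dx,p[1]+dy,z))-(196,200)+.5)*k; cv2.circle(im,tuple(int(a) for a in q),4,col,-1)
z=p[2]-.0265
for a in range(0,360,15): d(.022*np.cos(np.radians(a)),.022*np.sin(np.radians(a)),z+.005,(0,0,255))
for y in(.005,-.005): d(.032,y,z+.005,(0,255,0))
for y in(.007,-.007):
    for h in(.005,.046): d(.022,y,z+h,(255,0,0))
cv2.imwrite("pics/n3.png",im)
```

```text
(no output)
```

View pics/n3.png

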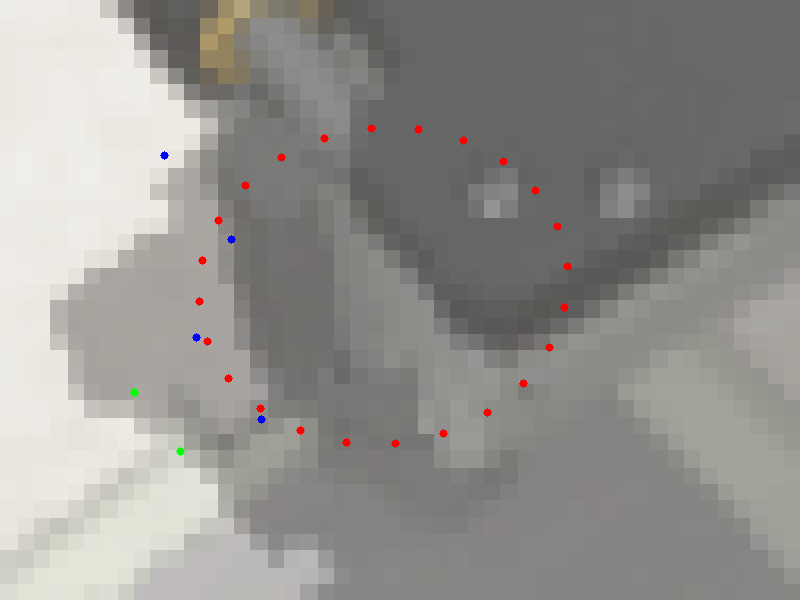

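The blue dots (bar corner) match the bar's dark face edge near (240,230)–(258,400), so the stem is centred in the grip to a couple of mm. The paler grey on the left is shadow. Going down gently.

Call:
carry_out([
  [255,[4,1,10],0],
  [255,[0,0,20],0],
  [255,[0,0,14],0],
  [255,[0,0,5],0],
  [255,[0,0,4],0],
  [255,[0,0,4],0],
  [255,[0,0,3],0],
  [255,[0,0,0],0],
])

```text
time: 16.0
tool_pos: [0.6394, 0.0055, 0.1922]
ee_rot: [3.141, -0.004, -0.013]
wrist_force: [3.8, -1.1, -1.5]
width: 0.014
finger_force: 30.0
```

Run:
```python
from h import *
to([.6373,.006,.1865],-1); print(robot.get_obs()["wrist_torque"])
```

```text
t16.00 pos [0.6394 0.0055 0.1922] yaw -0.8 F [ 3.8 -1.1 -1.5] w 0.0140
delta tool mm [-2.1 -0.5  5.7] twist 0.2
[-0.37420336 -0.91100024 -0.02403663]
```

The tip has entered the bore and the hub pushes it about 4 N towards +x. I'll shift 2 mm that way and carry on.

Call:
carry_out([
  [255,[2,0,0],0],
  [255,[0,0,2],0],
  [255,[0,0,2],0],
  [255,[0,0,2],0],
  [255,[0,0,2],0],
  [255,[0,0,0],0],
])

```text
time: 16.6
tool_pos: [0.6401, 0.0057, 0.1831]
ee_rot: [3.141, -0.0, -0.013]
wrist_force: [2.8, -0.8, -1.6]
width: 0.014
finger_force: 30.0
```

Run:
```python
from h import *
to([.6373,.006,.1865],-1); print(robot.get_obs()["wrist_torque"])
```

```text
t16.60 pos [0.6401 0.0057 0.1831] yaw -0.7 F [ 2.8 -0.8 -1.6] w 0.0140
delta tool mm [-2.8 -0.3 -3.4] twist 0.3
[-0.5270378  -0.58868796 -0.01989944]
```

Call:
carry_out([
  [255,[1,0,2],0],
  [255,[0,0,2],0],
  [255,[0,0,2],0],
  [255,[0,0,2],0],
  [255,[0,0,2],0],
  [255,[0,0,2],0],
  [255,[0,0,0],0],
])

```text
time: 17.3
tool_pos: [0.6408, 0.006, 0.1709]
ee_rot: [-3.141, 0.001, -0.013]
wrist_force: [0.8, -2.3, -2.1]
width: 0.0135
finger_force: 30.0
```

Run:
```python
from h import *
to([.6373,.006,.1565],-1); print(robot.get_obs()["wrist_torque"])
```

```text
t17.30 pos [0.6408 0.006  0.1709] yaw -0.7 F [ 0.8 -2.3 -2.1] w 0.0135
delta tool mm [-3.5  0.  14.4] twist 0.3
[-0.5087838  -0.13498022  0.01060634]
```

The key is in the slot, well past the height where it would have landed on the rim. Pressing on against the spring.

Call:
carry_out([
  [255,[0,0,2],0],
  [255,[0,0,2],0],
  [255,[0,0,2],0],
  [255,[0,0,2],0],
  [255,[0,0,2],0],
  [255,[0,0,2],0],
  [255,[0,0,1],0],
  [255,[0,0,0],0],
])

```text
time: 18.1
tool_pos: [0.6411, 0.006, 0.159]
ee_rot: [-3.141, -0.001, -0.013]
wrist_force: [-1.6, -1.9, 4.6]
width: 0.0139
finger_force: 30.0
```

Run:
```python
from h import *
to([.6373,.006,.1565],-1); print(robot.get_obs()["wrist_torque"])
```

```text
t18.10 pos [0.6411 0.006  0.159 ] yaw -0.7 F [-1.6 -1.9  4.6] w 0.0139
delta tool mm [-3.8  0.1  2.5] twist 0.3
[-0.38713431  0.40297244 -0.01795849]
```

Call:
carry_out([
  [255,[0,0,1],0],
  [255,[0,0,1],0],
  [255,[0,0,1],0],
  [255,[0,0,0],0],
  [255,[0,0,0],0],
])

```text
time: 18.6
tool_pos: [0.6411, 0.006, 0.1565]
ee_rot: [-3.141, -0.001, -0.013]
wrist_force: [-1.2, -1.5, 5.8]
width: 0.014
finger_force: 30.0
```

Call:
carry_out([
  [255,[0,0,1],0],
  [255,[0,0,0],0],
  [255,[0,0,0],0],
])

```text
time: 18.9
tool_pos: [0.6411, 0.006, 0.1565]
ee_rot: [-3.142, -0.002, -0.013]
wrist_force: [-2.1, -1.4, 8.7]
width: 0.0134
finger_force: 30.0
```

Call:
carry_out([
  [255,[0,0,1],0],
  [255,[0,0,1],0],
  [255,[0,0,0],0],
  [255,[0,0,0],0],
  [255,[0,0,0],0],
])

```text
time: 19.4
tool_pos: [0.6411, 0.006, 0.1565]
ee_rot: [3.142, -0.003, -0.013]
wrist_force: [-4.0, -1.5, 14.5]
width: 0.0137
finger_force: 30.0
```

The height stays at 0.1565 m, the predicted seated height, while the force rises from 6 to 14.5 N, so the collar is on the rim. Handing in.

```bash
python3 -c "
from bench import robot
print(robot.close_job())"
```

```text
the job is handed in; nothing more can be done
None
```

The worn stem is in the basket, and the new keyed stem is in the hub with its collar down on the rim, still gripped and pressed with about 14.5 N; I handed the job in at about 19 s, and no verdict was shown.

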